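# Find the chamber lid that rocks and press it home

## Task

One of the four blue lids on the pale grey reagent tray has not been snapped home and rocks when it is pressed near one of its striped ends. Press on the ends of the lids until you have found it and made it rock, then push it straight down in its middle until it goes no farther and lies level, fully seated. Use the fingertips only, do not lift any lid out of its pocket, and leave the bottle, the tub and the green box where they stand.

Things in the scene. Friction and masses are not known exactly. Their poses are not given: they have to be found in the camera images.
- tray: Pale grey reagent tray, 126 (its x) x 316 (its y) x 50 mm high, fixed to the black bench. Origin: centre of its underside, on the bench (z = 0). Four pockets in a row along its y, centred at x = 0, y = -112.5, -37.5, +37.5, +112.5 mm, each 93 x 59 mm, with a blue lid lying loose in each. Pockets differ in depth: three have firm floors, each at its own height of 42 to 44.5 mm.
- lid_1: Lid in the pocket at y = -112.5 mm. All four lids look alike: a flat blue rigid slab 90 (its x) x 56 (its y) x 16 mm, about 0.12 kg, a light 26 mm square in the middle of its top, a light stripe across each x end. Origin: centre of its underside; z up. A lid that is home lies flat on its pocket's floor, top 58 to 60.5 mm above the bench, and stays still when an end is pressed.
- lid_2: Lid in the pocket at y = -37.5 mm, like lid_1. The loose lid (any of the four, it changes) rests level on a hidden catch in the middle of its pocket (16 mm along x, 36 mm along y), 3 to 4 mm above that pocket's floor, top 59 to 60 mm above the bench, so its height does not tell it from the others. 1 to 4 N on an end tips that end down by 0.06 to 0.11 rad, the other end rising; let go, it falls back level.
- lid_3: Lid in the pocket at y = +37.5 mm, like lid_1. To seat the loose lid: 14 to 20 N straight down on its middle (within 10 mm of its centre, along x) drives the catch and the lid down 3 to 4 mm onto the pocket's floor, which is 40 mm above the bench (lid top at 56 mm); it stays down. Less force leaves it where it is; pressing an end rocks it, and a hard jab there sinks the catch by about 1 mm, but does not seat it.
- lid_4: Lid in the pocket at y = +112.5 mm, like lid_1.
- bottle: Bystander: small closed bottle with an orange cap, 42 mm across, 72 mm tall, standing beyond the tray's +y end. Origin: centre of its underside.
- tub: Bystander: empty pale blue-grey open tub, 85 x 110 x 38 mm, standing beyond the tray's far (+x) side. Origin: centre of its underside.
- tip_box: Bystander: closed green box, 85 x 60 x 45 mm, standing beyond the tray's -y end. Origin: centre of its underside.
Mind the look-alikes: they are no part of the job. Leave any orange or red look-alike of the lid_4 alone.

How it is judged (in metres and radians):
On the way, in this order (a step that is already met when the one before it is completed fails the run):
1. the loose lid is found: pressed by the fingers near an end, it rocks (tilts by more than 0.035 rad) (((angle between lid_1's own z axis and vertical above 0.035 rad and contact force between the fingers and lid_1 above 0.1 N) or (angle between lid_2's own z axis and vertical above 0.035 rad and contact force between the fingers and lid_2 above 0.1 N) or (angle between lid_3's own z axis and vertical above 0.035 rad and contact force between the fingers and lid_3 above 0.1 N) or (angle between lid_4's own z axis and vertical above 0.035 rad and contact force between the fingers and lid_4 above 0.1 N))), for 0.1 s.
2. the loose lid is down on its pocket's floor and all four lids lie level in their pockets (z of any of lid_1, lid_2, lid_3, lid_4 in the frame of tray below 0.0413 m and angle between each of lid_1, lid_2, lid_3, lid_4's own z axis and vertical below 0.025 rad and z of each of lid_1, lid_2, lid_3, lid_4 in the frame of tray below 0.0465 m), for 0.2 s.
At the end, for the whole second after the job is handed in: The loose lid lies on its pocket's floor (origin less than 41.3 mm above the tray's underside; the other lids cannot get that low), all four lids lie in their pockets (origins below 46.5 mm), level within 0.025 rad and at rest (all of step 2 and linear speed of each of lid_1, lid_2, lid_3, lid_4 below 0.01 m/s); the robot touches nothing.
It fails at once if a lid is lifted or carried (its origin more than 15 mm above the pocket's floor) (z of any of lid_1, lid_2, lid_3, lid_4 in the frame of tray above 0.055 m).
It fails at once if a bystander is shifted by more than 15 mm (distance of any of bottle, tub, tip_box from where it was at the start of the episode above 0.015 m).
It fails at once if a bystander is tipped by more than 0.3 rad (angle between any of bottle, tub, tip_box's own z axis and vertical above 0.3 rad).
It also fails if it takes over 56 s, if anything falls off the work surface, if the arm or the gripper's body presses on something with over 40 N, if the wrist force passes 120 N, or if a joint passes its speed limit or range.

## Robot

A 6-joint arm with a two-finger parallel gripper is mounted at the origin on the work surface. World frame = base frame: x ahead of the robot, y to its left, z up, the work surface at z = 0. Lengths are in mm, angles in rad, forces in N, time in s.
With the tool pointing down it reaches from about 275 to 750 mm from the base axis. Payload 10.2 kg.
Tool frame: the origin (TCP) lies midway between the tips of the shut fingers; the grasp point (between the pads) lies 19 mm behind it; z points along the fingers, y is the direction in which the jaws open and shut (so a half turn about z gives the same grasp; the last joint's range is limited). The gripper opens to 85 mm and grips with 20 to 120 N. Pads are 22 mm wide; open, the fingers measure 114 mm over their backs; the gripper's body (76 mm by 85 mm) begins 54 mm behind the grasp point. The pads swing forward as they close: fully open they stand 13 mm farther back than shut.
Start: joints at [-1.467, 0.313, 1.498, -0, 1.331, -0.223], TCP at [168.52, -497.225, 231.294] pointing down, gripper open.
Joint ranges: [-2.94, 2.94], [-0.97, 2.17], [0.19, 2.56], [-1.23, 4.37], [0.02, 3.11], [-2.88, 2.88]. Speed limits (rad/s): [2.39, 2.39, 3.01, 3.14, 3.14, 3.14].

## Interface

Orientations are given as a unit quaternion [w, x, y, z].
In Python, from station import env gives the robot as it stands. The module is installed in compiled form; this text tells all that it offers.
- The arm moves only by the shell command python3 -m handwheel 'ROWS' [FORCE]. ROWS is JSON, a list of rows, each an object with "claw": the closure, from -1 (fully open) to 1 (shut), so that 0 is half open; "translation": the shift along the tool's x, y, z in mm, a list of three; "rot": the turn, a rotation vector about the tool's x, y, z in degrees, a list of three. A call has 1 to 20 rows; each row shifts and turns the commanded pose from where the row before left it, along the tool's axes as they then stand; what a row does not reach is not made up. A row lasts 1/10 s, in which the tool goes at most 50 mm and 8.59 degrees, less where a joint would pass 70% of its speed; a pose out of reach is approached as far as the arm can. A call with a gripper value outside its range is refused whole. The fingers move at their own pace and stop on an object; FORCE is the grip in N (left out, the last holds). Time passes only in rows, so rows that do not move let the fingers close. It gives the time, the measured TCP pose, the force and the opening at its end, in the units of the state.
- env.state(): the state, without advancing time (a new reading comes with each control period).
- env.camera(name): name is "scene" or "side" or "wrist"; returns a dict with "pixels" (420x560x3 uint8, red, green, blue), "fx", "fy", "cx", "cy" (pixels), "distortion" ([k1, k2, p1, p2, k3] as OpenCV has them; the pictures are not rectified), "R" (3x3) and "t" (3): a world point X has camera coordinates R X + t. Camera axes: x right, y down, z forward; pixel columns grow to the right and rows downward; lengths in mm; the calibration is good to about 2 mm. A picture is of the moment at which its call begins. There is no depth.
- env.sign_off(): hands the job in, once; it reports no verdict.
The state is a dict: "t": time; "joint_positions": joint angles; "dq": joint speeds; "effort": joint torques, N m; "position": TCP position; "tool_rot": TCP orientation; "force": force on the tool from outside, world axes, zero at the start; "torque": the same for the moment, N m; "gripper_width": finger opening in mm.
Only numpy, scipy, OpenCV 4.12 (cv2) and the standard library are available. Lean on these libraries where they do the work, as an engineer would, in place of code of your own. Each camera call takes 0.05 s, during which the arm holds its last target.

## Working session

There is one attempt and no reset: what is moved stays moved. The work goes in short steps, Python scripts to look and compute and a shell command to move; the robot and the scene stay as the last step left them, time stands still between calls to the robot, and variables do not carry over. Pictures are saved under pics/ and viewed, and the job is handed in when it is done.

```bash
mkdir -p pics; python3 - <<'E'
from station import env
import cv2,json
print(env.state())
for n in ["scene","side","wrist"]:
    c=env.camera(n); cv2.imwrite(f"pics/{n}0.png",c["pixels"][:,:,::-1])
    print(n,[c[k] for k in("fx","fy","cx","cy","distortion")],c["R"],c["t"])
E
```

```text
{'t': 0.0, 'joint_positions': array([-1.46737900e+00,  3.13401175e-01,  1.49840238e+00,  3.29661052e-05,
        1.33100393e+00, -2.23397091e-01]), 'dq': array([ 0.00086687,  0.00072327,  0.001388  , -0.00062609,  0.00012323,
        0.00061481]), 'effort': array([ 2.69540942e-04, -4.12273443e+01, -2.59740919e+01, -4.99814735e-05,
        4.27841151e-03, -4.42238353e-07]), 'position': array([ 168.51152983, -496.96307169,  230.77312304]), 'tool_rot': array([-6.05362661e-04,  9.86679180e-01,  1.62677063e-01,  5.23971581e-05]), 'force': array([0.46741709, 0.34890393, 0.04945391]), 'torque': array([0.01336071, 0.00512038, 0.00245044]), 'gripper_width': 85.48932124497117}
scene [507.21002996670546, 507.21002996670546, 281.4699706753911, 213.0958818753549, array([-0.16578282,  0.        ,  0.        ,  0.        ,  0.        ])] [[ 0.88065084  0.47376366 -0.00144508]
 [ 0.38333466 -0.71434359 -0.58546373]
 [-0.27840372  0.51503517 -0.81069731]] [-499.5430502  -151.70467172 1327.84363828]
side [435.99788329844836, 435.99788329844836, 271.87725586959834, 202.48730904888458, array([-0.11152871,  0.        ,  0.        ,  0.        ,  0.        ])] [[ 0.95848092 -0.28504821  0.00786418]
 [-0.17763949 -0.61843587 -0.76549415]
 [ 0.22306623  0.73231454 -0.6433948 ]] [-497.29350026  165.5509124   793.39905109]
wrist [344.93355876479313, 344.93355876479313, 281.77618098450995, 210.32325600370118, array([-0.03901533,  0.        ,  0.        ,  0.        ,  0.        ])] [[ 0.32056882 -0.9472244  -0.00125568]
 [-0.91124757 -0.30875453  0.27257753]
 [-0.25857978 -0.08623562 -0.962133  ]] [-524.69442208  -35.7518335   378.85371024]
```

View pics/scene0.png

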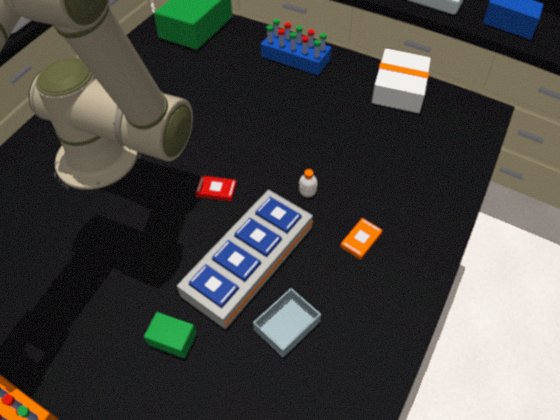

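View pics/side0.png

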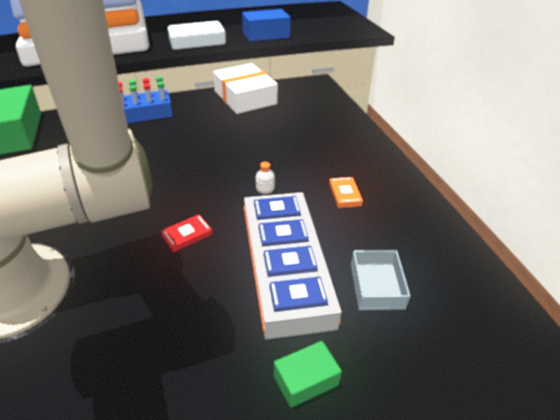

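View pics/wrist0.png

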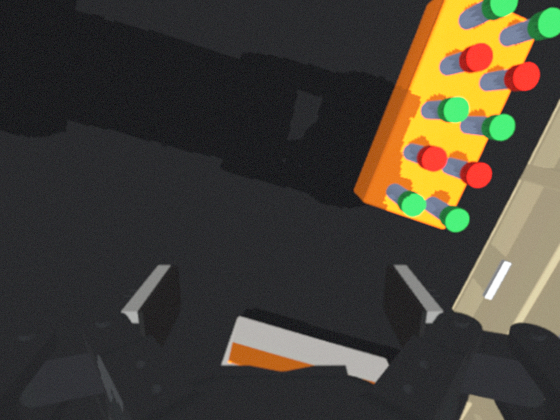

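Scene view: lids at about (213,285), (236,259), (258,236) and (278,212), with the tub at (287,321), green box at (170,335) and bottle at (308,183). Side view: lids at (298,293), (290,261), (283,232) and (277,208). Next I locate the lids and bystanders.

```bash
cat > h.py <<'E'
from station import env
import cv2,numpy as np
def ray(c,uv,z):
    K=np.array([[c["fx"],0,c["cx"]],[0,c["fy"],c["cy"]],[0,0,1]])
    p=cv2.undistortPoints(np.array(uv,float).reshape(-1,1,2),K,np.array(c["distortion"])).reshape(-1,2)
    d=np.c_[p,np.ones(len(p))]@c["R"]; o=-c["R"].T@c["t"]
    return o+d*((z-o[2])/d[:,2])[:,None]
def lids(c,z=59.5,amin=150):
    hsv=cv2.cvtColor(c["pixels"],cv2.COLOR_RGB2HSV)
    m=cv2.inRange(hsv,(105,120,60),(130,255,255))
    m=cv2.morphologyEx(m,cv2.MORPH_CLOSE,np.ones((3,3)))
    out=[]
    for k in cv2.findContours(m,cv2.RETR_EXTERNAL,cv2.CHAIN_APPROX_NONE)[0]:
        if cv2.contourArea(k)<amin: continue
        w=ray(c,k.reshape(-1,2),z)[:,:2].astype(np.float32)
        r=cv2.minAreaRect(w); x,y,ww,hh=cv2.boundingRect(k)
        out.append((r,(x+ww/2,y+hh/2)))
    return out
E
python3 - <<'E'
from h import *
for n in ["scene","side"]:
    c=env.camera(n)
    for r,u in lids(c): print(n,u,np.round(r[0],1),np.round(r[1],1),round(r[2],1))
    hsv=cv2.cvtColor(c["pixels"],cv2.COLOR_RGB2HSV)
    # white squares near lids
    m=cv2.inRange(hsv,(0,0,190),(180,60,255))
    for k in cv2.findContours(m,cv2.RETR_EXTERNAL,cv2.CHAIN_APPROX_NONE)[0]:
        a=cv2.contourArea(k)
        if 50<a<800:
            r=cv2.minAreaRect(ray(c,k.reshape(-1,2),59.5)[:,:2].astype(np.float32))
            print(' white',k.reshape(-1,2).mean(0).round(),np.round(r[0],1),np.round(r[1],1),round(r[2],1))
px={"scene":dict(bottle=(308.5,173),tubs=[(287,353),(320,318),(290,291),(254,324)],boxt=[(156,313),(195,326),(187,347),(146,335)]),
"side":dict(bottle=(265,166),tubs=[(353,251),(398,251),(409,300),(357,301)],boxt=[(275,356),(323,343),(341,370),(288,389)])}
for n in px:
    c=env.camera(n)
    for k,z in (("bottle",70),("tubs",38),("boxt",45)): print(n,k,ray(c,px[n][k],z).round().tolist())
E
```

```text
scene (214.0, 286.0) [ 512.  -193.9] [55.7 89.7] 81.7
scene (236.5, 261.0) [ 522.9 -119.8] [55.9 88.8] 81.4
scene (258.0, 237.5) [532.5 -46. ] [56.4 89.9] 82.0
scene (278.5, 215.0) [543.1  27.8] [56.1 89.4] 82.0
scene (296.0, 52.5) [298.8 584.4] [222.4 147.3] 0.3
scene (513.5, 20.0) [ 852.4 1190. ] [294.1 190. ] 90.0
 white [362. 236.] [733.3  61.4] [23.2 23.2] 81.1
 white [216. 186.] [375.   29.5] [24.1 23.9] 17.6
 white [308. 181.] [558.6 146.7] [31.1 21.5] 28.3
 white [ 69. 179.] [  40.2 -120.9] [17.  83.1] 89.9
 white [98. 97.] [-89.7 158.4] [131.3  70.7] 1.3
 white [401.  81.] [629.7 602.8] [140.1  77.4] 11.5
 white [406.  60.] [608.5 708.2] [140.8  73. ] 11.8
side (300.5, 294.0) [ 505.2 -194.7] [56.7 86.7] 82.6
side (292.5, 261.0) [ 516.1 -119.8] [56.  86.3] 82.8
side (285.0, 232.0) [526.5 -46.3] [55.3 86. ] 81.6
side (278.5, 207.5) [535.6  26.3] [56.6 85.2] 82.9
side (148.5, 107.0) [312.  553.8] [176.2 134.5] 89.6
side (254.5, 21.0) [ 809.9 1279.2] [ 619.5 1132. ] 74.1
side (9.5, 18.0) [-303.3 1778.6] [ 82.8 718.1] 11.7
 white [ 15. 326.] [  48.4 -142.9] [26.4 61.1] 82.5
 whit
[... 236 characters left out ...]
.2] 11.7
 white [44. 97.] [  3.3 716.7] [ 41.4 181.4] 14.1
 white [27. 51.] [-123.7 1197.9] [ 65.9 356.9] 15.6
 white [128.  37.] [ 271.9 1210.3] [147.4 358.2] 0.6
 white [16.  7.] [-291.4 1917.7] [ 36.1 332.5] 13.2
scene bottle [[554.0, 160.0, 70.0]]
scene tubs [[710.0, -243.0, 38.0], [734.0, -146.0, 38.0], [652.0, -121.0, 38.0], [623.0, -221.0, 38.0]]
scene boxt [[438.0, -299.0, 45.0], [524.0, -284.0, 45.0], [535.0, -329.0, 45.0], [448.0, -348.0, 45.0]]
side bottle [[549.0, 157.0, 70.0]]
side tubs [[646.0, -115.0, 38.0], [730.0, -140.0, 38.0], [691.0, -250.0, 38.0], [604.0, -225.0, 38.0]]
side boxt [[437.0, -289.0, 45.0], [515.0, -289.0, 45.0], [524.0, -340.0, 45.0], [440.0, -345.0, 45.0]]
```

```bash
python3 -m handwheel '[{"claw":1,"translation":[0,0,5],"rot":[0,0,6.7]},{"claw":1,"translation":[0,0,5],"rot":[0,0,6.7]},{"claw":1,"translation":[0,0,5],"rot":[0,0,6.7]},{"claw":1,"translation":[0,0,5],"rot":[0,0,6.7]},{"claw":1,"translation":[0,0,0],"rot":[0,0,0]},{"claw":1,"translation":[0,0,0],"rot":[0,0,0]}]' 40
python3 - <<'E'
from h import *
np.set_printoptions(suppress=True,precision=4)
s=env.state();print(s)
from scipy.spatial.transform import Rotation as R
q=s["tool_rot"];M=R.from_quat([*q[1:],q[0]]).as_matrix();print(M)
print(M.T@(np.array([468.4,-188.6,110])-s["position"]))
E
```

```text
t: 0.95
position: [168.5, -497.2, 211.4]
tool_rot: [0.0, 0.998, -0.069, 0.0]
force: [-0.9, -0.3, -0.2]
gripper_width: 0.4
{'t': 0.95, 'joint_positions': array([-1.4674,  0.3289,  1.5289,  0.    ,  1.2837,  0.2413]), 'dq': array([-0.0016, -0.0033, -0.005 ,  0.0001, -0.0009, -0.0006]), 'effort': array([ -0.011 , -41.1337, -25.2462,  -0.0002,  -0.0095,   0.1434]), 'position': array([ 168.5298, -497.2485,  211.4321]), 'tool_rot': array([ 0.    ,  0.9976, -0.0689,  0.    ]), 'force': array([-0.8568, -0.3475, -0.2299]), 'torque': array([-0.0116,  0.0467, -0.0391]), 'gripper_width': 0.44034980143767244}
[[ 0.9905 -0.1374  0.    ]
 [-0.1374 -0.9905 -0.    ]
 [ 0.      0.     -1.    ]]
[ 254.6116 -346.9303  101.4239]
```

```bash
python3 -m handwheel '[{"claw":1,"translation":[25.5,-34.7,5],"rot":[0,0,0]},{"claw":1,"translation":[25.5,-34.7,5],"rot":[0,0,0]},{"claw":1,"translation":[25.5,-34.7,5],"rot":[0,0,0]},{"claw":1,"translation":[25.5,-34.7,5],"rot":[0,0,0]},{"claw":1,"translation":[25.5,-34.7,5],"rot":[0,0,0]},{"claw":1,"translation":[25.5,-34.7,10],"rot":[0,0,0]},{"claw":1,"translation":[25.5,-34.7,15],"rot":[0,0,0]},{"claw":1,"translation":[25.5,-34.7,15],"rot":[0,0,0]},{"claw":1,"translation":[25.5,-34.7,15],"rot":[0,0,0]},{"claw":1,"translation":[25.5,-34.7,15],"rot":[0,0,0]},{"claw":1,"translation":[0,0,20],"rot":[0,0,0]},{"claw":1,"translation":[0,0,0],"rot":[0,0,0]},{"claw":1,"translation":[0,0,0],"rot":[0,0,0]}]'
python3 - <<'E'
from h import *
for n in ["scene","side","wrist"]:
    c=env.camera(n); cv2.imwrite(f"pics/{n}1.png",c["pixels"][:,:,::-1])
a=[cv2.imread(f"pics/{n}1.png") for n in("scene","side")]
cv2.imwrite("pics/c1.png",np.hstack([cv2.resize(a[0][140:360,120:360],(400,367)),cv2.resize(a[1][150:390,180:440],(400,367))]))
s=env.state();print(s["position"],s["force"],s["torque"],s["t"])
E
```

```text
t: 2.25
position: [469.7, -189.9, 96.9]
tool_rot: [0.0, 0.998, -0.07, 0.0]
force: [0.2, -1.3, 0.2]
gripper_width: 0.0
[ 469.85715509 -190.4818075    97.45648025] [ 0.7155393  -0.87931813  0.37479477] [-0.0365487   0.00234193  0.01577811] 2.4
```

View pics/c1.png

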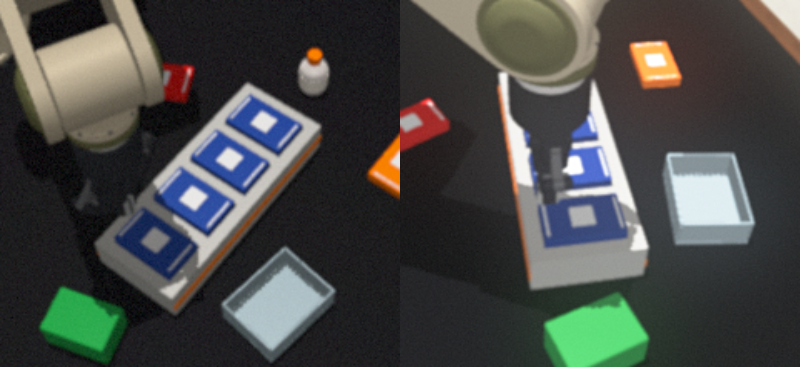

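View pics/wrist1.png

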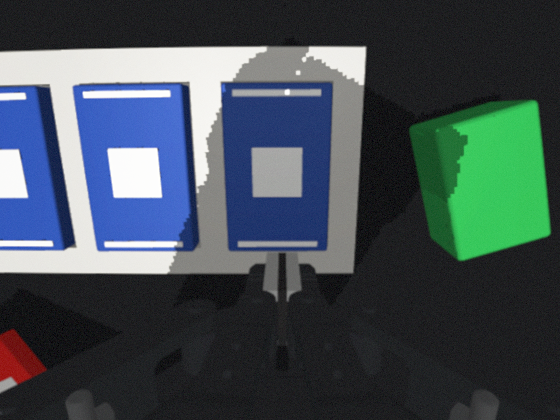

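The wrist view shows lid_1's square at (277,172) and its near stripe at (277,244), with the shut fingertips at (283,265) lined up with it. I'll refine the lid centres from this view.

```bash
python3 - <<'E'
from h import *
c=env.camera("wrist"); s=env.state()
for r,u in lids(c,59.3,2000): print(u,np.round(r[0],1),np.round(r[1],1),round(r[2],1))
print(ray(c,[(277,172),(134,173)],59.3).round(1), s["position"])
E
```

```text
(37.0, 168.0) [528.  -57.2] [45.1 88.9] 81.8
(277.0, 167.0) [ 508.5 -193.8] [55.1 89. ] 81.9
(136.0, 167.0) [ 519. -121.] [58.5 89.3] 82.0
[[ 508.3 -193.9   59.3]
 [ 518.8 -118.3   59.3]] [ 469.80050537 -190.35785805   97.30539535]
```

```bash
python3 -m handwheel '[{"claw":1,"translation":[-3,-2,15],"rot":[0,0,0]},{"claw":1,"translation":[0,0,13],"rot":[0,0,0]},{"claw":1,"translation":[0,0,5],"rot":[0,0,0]},{"claw":1,"translation":[0,0,0],"rot":[0,0,0]},{"claw":1,"translation":[0,0,0],"rot":[0,0,0]}]'
python3 -m handwheel '[{"claw":1,"translation":[0,0,1],"rot":[0,0,0]},{"claw":1,"translation":[0,0,1],"rot":[0,0,0]},{"claw":1,"translation":[0,0,0],"rot":[0,0,0]}]'
python3 -m handwheel '[{"claw":1,"translation":[0,0,1],"rot":[0,0,0]},{"claw":1,"translation":[0,0,0],"rot":[0,0,0]}]'
```

```text
t: 2.95
position: [467.3, -187.5, 64.0]
tool_rot: [0.0, 0.998, -0.071, 0.0]
force: [-0.4, -0.3, -0.1]
gripper_width: 0.2
t: 3.25
position: [467.1, -187.1, 61.4]
tool_rot: [0.0, 0.998, -0.07, 0.0]
force: [0.2, 0.3, 0.5]
gripper_width: -0.0
t: 3.45
position: [467.1, -187.1, 60.3]
tool_rot: [0.0, 0.998, -0.07, 0.0]
force: [0.2, -0.9, -0.5]
gripper_width: -0.2
```

```bash
for i in 1; do python3 -m handwheel '[{"claw":1,"translation":[0,0,0.8],"rot":[0,0,0]},{"claw":1,"translation":[0,0,0],"rot":[0,0,0]}]'; done
python3 -m handwheel '[{"claw":1,"translation":[0,0,0.8],"rot":[0,0,0]},{"claw":1,"translation":[0,0,0],"rot":[0,0,0]}]'
python3 -m handwheel '[{"claw":1,"translation":[0,0,0.8],"rot":[0,0,0]},{"claw":1,"translation":[0,0,0],"rot":[0,0,0]}]'
```

```text
t: 3.65
position: [467.1, -187.1, 60.0]
tool_rot: [0.0, 0.998, -0.07, 0.0]
force: [-2.9, 0.9, 6.9]
gripper_width: -0.2
t: 3.85
position: [467.1, -187.2, 59.9]
tool_rot: [0.0, 0.998, -0.07, 0.0]
force: [-6.1, 2.9, 13.9]
gripper_width: 0.1
t: 4.05
position: [467.0, -187.2, 59.7]
tool_rot: [0.0, 0.998, -0.07, 0.0]
force: [-8.7, 3.6, 22.0]
gripper_width: 0.1
```

Lid_1 holds firm at 60 mm under 22 N, so it is home. On to lid_2.

```bash
python3 -m handwheel '[{"claw":1,"translation":[0,0,-10],"rot":[0,0,0]},{"claw":1,"translation":[0,-37.5,0],"rot":[0,0,0]},{"claw":1,"translation":[0,-37.5,0],"rot":[0,0,0]},{"claw":1,"translation":[0,0,6],"rot":[0,0,0]},{"claw":1,"translation":[0,0,0],"rot":[0,0,0]},{"claw":1,"translation":[0,0,0],"rot":[0,0,0]}]'
python3 -m handwheel '[{"claw":1,"translation":[0,0,1],"rot":[0,0,0]},{"claw":1,"translation":[0,0,0],"rot":[0,0,0]}]'
python3 -m handwheel '[{"claw":1,"translation":[0,0,1],"rot":[0,0,0]},{"claw":1,"translation":[0,0,0],"rot":[0,0,0]}]'
python3 -m handwheel '[{"claw":1,"translation":[0,0,1],"rot":[0,0,0]},{"claw":1,"translation":[0,0,0],"rot":[0,0,0]}]'
```

```text
t: 4.65
position: [477.6, -113.6, 61.9]
tool_rot: [0.0, 0.997, -0.071, 0.0]
force: [0.6, 0.1, 0.9]
gripper_width: -0.3
t: 4.85
position: [477.5, -113.5, 60.9]
tool_rot: [0.0, 0.997, -0.071, -0.0]
force: [0.2, 0.6, -0.8]
gripper_width: 0.3
t: 5.05
position: [477.6, -113.4, 60.4]
tool_rot: [0.0, 0.998, -0.071, 0.0]
force: [-3.1, -0.4, 6.1]
gripper_width: -0.2
t: 5.25
position: [477.6, -113.4, 60.2]
tool_rot: [0.0, 0.998, -0.07, 0.0]
force: [-6.7, 0.6, 15.1]
gripper_width: -0.1
```

Lid_2 is firm at about 60.4 mm. Next is lid_3.

```bash
python3 -m handwheel '[{"claw":1,"translation":[0,0,-9],"rot":[0,0,0]},{"claw":1,"translation":[0,-37.5,0],"rot":[0,0,0]},{"claw":1,"translation":[0,-37.5,0],"rot":[0,0,0]},{"claw":1,"translation":[0,0,6],"rot":[0,0,0]},{"claw":1,"translation":[0,0,0],"rot":[0,0,0]},{"claw":1,"translation":[0,0,0],"rot":[0,0,0]}]'
python3 -m handwheel '[{"claw":1,"translation":[0,0,1],"rot":[0,0,0]},{"claw":1,"translation":[0,0,0],"rot":[0,0,0]}]'
python3 -m handwheel '[{"claw":1,"translation":[0,0,1],"rot":[0,0,0]},{"claw":1,"translation":[0,0,0],"rot":[0,0,0]}]'
python3 -m handwheel '[{"claw":1,"translation":[0,0,1],"rot":[0,0,0]},{"claw":1,"translation":[0,0,0],"rot":[0,0,0]}]'
```

```text
t: 5.85
position: [488.1, -39.3, 61.9]
tool_rot: [0.0, 0.997, -0.071, -0.0]
force: [-0.5, 0.6, -0.7]
gripper_width: 0.0
t: 6.05
position: [488.1, -39.3, 60.9]
tool_rot: [0.0, 0.997, -0.071, -0.0]
force: [0.1, 0.2, -0.7]
gripper_width: -0.1
t: 6.25
position: [488.0, -38.8, 59.8]
tool_rot: [-0.0, 0.998, -0.071, -0.0]
force: [0.1, -0.1, 0.4]
gripper_width: -0.1
t: 6.45
position: [488.1, -38.6, 58.8]
tool_rot: [0.0, 0.998, -0.07, -0.0]
force: [0.2, -0.4, 0.5]
gripper_width: -0.0
```

```bash
python3 -m handwheel '[{"claw":1,"translation":[0,0,0.7],"rot":[0,0,0]},{"claw":1,"translation":[0,0,0],"rot":[0,0,0]}]'
python3 -m handwheel '[{"claw":1,"translation":[0,0,0.7],"rot":[0,0,0]},{"claw":1,"translation":[0,0,0],"rot":[0,0,0]}]'
```

```text
t: 6.65
position: [488.1, -38.5, 58.1]
tool_rot: [-0.0, 0.998, -0.07, -0.0]
force: [0.2, 0.3, 1.1]
gripper_width: 0.3
t: 6.85
position: [488.1, -38.5, 57.4]
tool_rot: [-0.0, 0.998, -0.07, -0.0]
force: [0.6, 0.2, 0.6]
gripper_width: -0.2
```

```bash
python3 -m handwheel '[{"claw":1,"translation":[0,0,0.7],"rot":[0,0,0]},{"claw":1,"translation":[0,0,0],"rot":[0,0,0]},{"claw":1,"translation":[0,0,0],"rot":[0,0,0]}]'
python3 - <<'E'
from h import *
a={n:env.camera(n)["pixels"][:,:,::-1] for n in("wrist","side")}
cv2.imwrite("pics/c2.png",np.hstack([cv2.resize(a["wrist"],(480,360)),cv2.resize(a["side"][190:310,230:340],(320,360))]))
E
```

```text
t: 7.15
position: [488.2, -38.6, 56.9]
tool_rot: [0.0, 0.998, -0.07, 0.0]
force: [-2.0, 0.3, 3.7]
gripper_width: -0.1
```

View pics/c2.png

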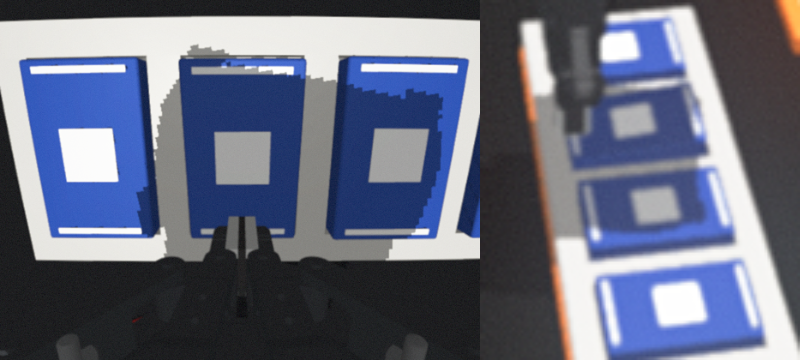

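Lid_3 let the tip down to 57 mm on little force, below any firm lid's top, so it is probably the loose one. I'll check the tilt by comparing the far (+x) edge of each lid against the opening side picture.

```bash
python3 - <<'E'
from h import *
a=cv2.imread("pics/side0.png"); b=env.camera("side")["pixels"][:,:,::-1].copy(); cv2.imwrite("pics/side2.png",b)
A=a[190:310,240:345];B=b[190:310,240:345]
cv2.imwrite("pics/c3.png",np.hstack([cv2.resize(x,None,fx=3.7,fy=4,interpolation=cv2.INTER_CUBIC) for x in(A,B)]))
E
```

```text
(no output)
```

View pics/c3.png

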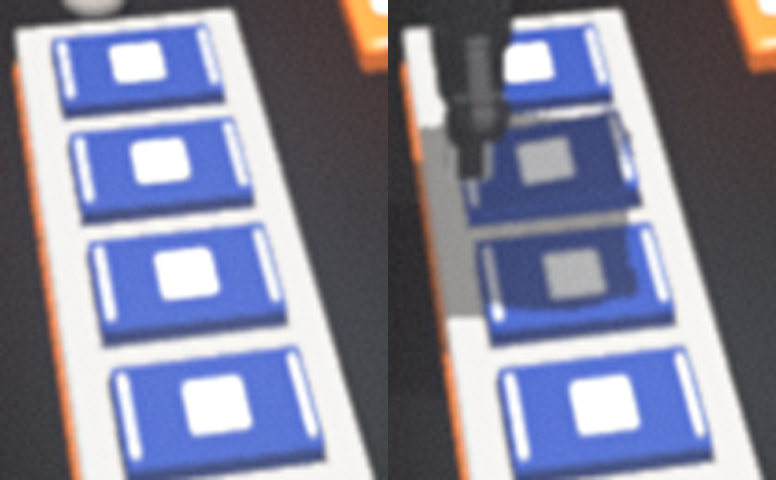

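Lid_3's far edge has risen about 1.5 px and its near end has dropped, while the other lids match the opening picture. Lid_3 is rocking. Now I lift off and go over its middle.

```bash
python3 -m handwheel '[{"claw":1,"translation":[0,0,-15],"rot":[0,0,0]},{"claw":1,"translation":[0,0,-10],"rot":[0,0,0]},{"claw":1,"translation":[0,0,0],"rot":[0,0,0]},{"claw":1,"translation":[0,0,0],"rot":[0,0,0]},{"claw":1,"translation":[0,0,0],"rot":[0,0,0]}]'
python3 - <<'E'
from h import *
c=env.camera("wrist")
for r,u in lids(c,59.5,2000): print(u,np.round(r[0],1),np.round(r[1],1),round(r[2],1))
c=env.camera("side")
for r,u in lids(c,59.5): print('side',u,np.round(r[0],1),np.round(r[1],1),round(r[2],1))
print(env.state()["position"])
E
```

```text
t: 7.8
position: [487.9, -38.5, 81.3]
tool_rot: [-0.0, 0.998, -0.07, -0.0]
force: [0.1, -0.1, -0.6]
gripper_width: -0.1
(532.0, 165.0) [ 509.9 -165.9] [91.8 29.5] 4.1
(129.0, 164.0) [540.1  26.7] [57.9 88. ] 82.0
(438.5, 164.5) [ 519.2 -117.8] [58.8 89.5] 82.0
(283.0, 164.0) [529.6 -45.1] [55.1 89.2] 82.1
side (300.5, 294.0) [ 505.7 -195. ] [57.  87.2] 81.9
side (292.5, 261.0) [ 516.1 -121.2] [57.3 86.6] 82.0
side (284.5, 233.5) [525.3 -48.3] [59. 85.] 81.8
side (284.5, 207.5) [546.1  24.5] [58.9 62.5] 84.5
side (136.5, 108.5) [278.5 553.6] [202.7 177.8] 0.5
side (278.5, 21.0) [ 934.  1239.9] [605.9 886.8] 75.5
side (7.0, 18.0) [-313.9 1778.3] [ 62.  714.3] 11.7
[487.89690792 -38.51633075  81.33017305]
```

```bash
python3 -m handwheel '[{"claw":1,"translation":[21.3,0.4,0],"rot":[0,0,0]},{"claw":1,"translation":[21.3,0.4,0],"rot":[0,0,0]},{"claw":1,"translation":[0,0,12],"rot":[0,0,0]},{"claw":1,"translation":[0,0,8],"rot":[0,0,0]},{"claw":1,"translation":[0,0,0],"rot":[0,0,0]},{"claw":1,"translation":[0,0,0],"rot":[0,0,0]}]'
python3 -m handwheel '[{"claw":1,"translation":[0,0,1],"rot":[0,0,0]},{"claw":1,"translation":[0,0,0],"rot":[0,0,0]}]'
python3 -m handwheel '[{"claw":1,"translation":[0,0,1],"rot":[0,0,0]},{"claw":1,"translation":[0,0,0],"rot":[0,0,0]}]'
python3 -m handwheel '[{"claw":1,"translation":[0,0,1],"rot":[0,0,0]},{"claw":1,"translation":[0,0,0],"rot":[0,0,0]}]'
```

```text
t: 8.5
position: [529.5, -45.2, 61.5]
tool_rot: [-0.0, 0.998, -0.07, -0.001]
force: [-0.1, 0.8, 1.1]
gripper_width: 0.1
t: 8.7
position: [530.0, -45.3, 61.0]
tool_rot: [0.0, 0.998, -0.07, 0.0]
force: [-0.4, -0.7, -0.4]
gripper_width: 0.3
t: 8.9
position: [530.1, -45.3, 59.8]
tool_rot: [-0.0, 0.998, -0.07, 0.0]
force: [-0.0, 0.3, -0.3]
gripper_width: -0.2
t: 9.1
position: [530.3, -45.4, 59.1]
tool_rot: [0.0, 0.998, -0.07, 0.0]
force: [-1.6, 0.0, 3.4]
gripper_width: -0.2
```

```bash
python3 -m handwheel '[{"claw":1,"translation":[0,0,1],"rot":[0,0,0]},{"claw":1,"translation":[0,0,0],"rot":[0,0,0]}]'
python3 -m handwheel '[{"claw":1,"translation":[0,0,1],"rot":[0,0,0]},{"claw":1,"translation":[0,0,0],"rot":[0,0,0]}]'
python3 -m handwheel '[{"claw":1,"translation":[0,0,1],"rot":[0,0,0]},{"claw":1,"translation":[0,0,0],"rot":[0,0,0]}]'
python3 -m handwheel '[{"claw":1,"translation":[0,0,1],"rot":[0,0,0]},{"claw":1,"translation":[0,0,0],"rot":[0,0,0]}]'
```

```text
t: 9.3
position: [530.3, -45.4, 58.5]
tool_rot: [0.0, 0.998, -0.07, 0.0]
force: [-3.5, 0.7, 8.5]
gripper_width: 0.3
t: 9.5
position: [530.3, -45.4, 57.6]
tool_rot: [0.0, 0.998, -0.07, 0.0]
force: [-2.5, 1.3, 9.7]
gripper_width: -0.0
t: 9.7
position: [530.3, -45.4, 56.6]
tool_rot: [0.0, 0.998, -0.07, 0.0]
force: [-3.8, 0.6, 10.7]
gripper_width: 0.2
t: 9.9
position: [530.3, -45.4, 56.0]
tool_rot: [0.0, 0.998, -0.07, 0.0]
force: [-5.5, 2.3, 14.3]
gripper_width: -0.1
```

```bash
python3 -m handwheel '[{"claw":1,"translation":[0,0,1],"rot":[0,0,0]},{"claw":1,"translation":[0,0,0],"rot":[0,0,0]}]'
python3 -m handwheel '[{"claw":1,"translation":[0,0,0.6],"rot":[0,0,0]},{"claw":1,"translation":[0,0,0],"rot":[0,0,0]}]'
python3 -m handwheel '[{"claw":1,"translation":[0,0,0.3],"rot":[0,0,0]},{"claw":1,"translation":[0,0,0],"rot":[0,0,0]},{"claw":1,"translation":[0,0,0],"rot":[0,0,0]}]'
```

```text
t: 10.1
position: [530.3, -45.4, 56.0]
tool_rot: [0.0, 0.998, -0.07, 0.0]
force: [-9.2, 2.5, 25.1]
gripper_width: -0.1
t: 10.3
position: [530.4, -45.4, 55.9]
tool_rot: [0.0, 0.998, -0.07, 0.0]
force: [-12.4, 1.9, 30.5]
gripper_width: 0.1
t: 10.6
position: [530.4, -45.4, 55.9]
tool_rot: [0.0, 0.998, -0.07, 0.001]
force: [-13.7, 2.8, 32.5]
gripper_width: 0.0
```

It has bottomed at 55.9 mm under 32 N, where the floor-seated top is given as 56 mm. I'll lift clear and look.

```bash
python3 -m handwheel '[{"claw":1,"translation":[0,0,-8],"rot":[0,0,0]},{"claw":1,"translation":[0,0,-30],"rot":[0,0,0]},{"claw":1,"translation":[-30,0,-35],"rot":[0,0,0]},{"claw":1,"translation":[-45,0,0],"rot":[0,0,0]},{"claw":1,"translation":[-45,0,0],"rot":[0,0,0]},{"claw":1,"translation":[0,0,0],"rot":[0,0,0]},{"claw":1,"translation":[0,0,0],"rot":[0,0,0]},{"claw":1,"translation":[0,0,0],"rot":[0,0,0]}]'
python3 - <<'E'
from h import *
a=cv2.imread("pics/side0.png"); b=env.camera("side")["pixels"][:,:,::-1].copy(); cv2.imwrite("pics/side3.png",b)
s=env.camera("scene")
for r,u in lids(s): print(u,np.round(r[0],1),np.round(r[1],1),round(r[2],1))
A=a[190:310,240:345];B=b[190:310,240:345]
cv2.imwrite("pics/c4.png",np.hstack([cv2.resize(x,None,fx=3.7,fy=4,interpolation=cv2.INTER_CUBIC) for x in(A,B)]))
cv2.imwrite("pics/scene3.png",s["pixels"][:,:,::-1])
E
```

```text
t: 11.4
position: [412.5, -28.9, 126.2]
tool_rot: [0.0, 0.998, -0.07, 0.001]
force: [0.3, -0.9, 0.1]
gripper_width: -0.3
(214.0, 286.0) [ 511.8 -193.8] [55.5 89.7] 82.2
(236.0, 261.0) [ 522.2 -119.8] [56.7 90.2] 80.7
(258.0, 238.0) [533.3 -47.2] [55.1 88.8] 82.4
(278.5, 215.0) [544.   27.8] [56.1 87.7] 81.8
(296.0, 52.5) [298.5 583.7] [221.9 145.8] 0.2
(513.5, 19.5) [ 852.3 1190.3] [293.9 189.8] 89.8
```

View pics/c4.png

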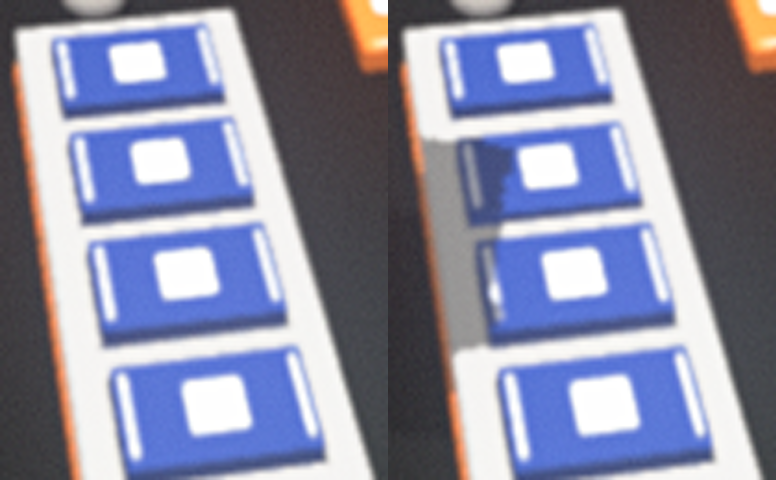

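View pics/scene3.png

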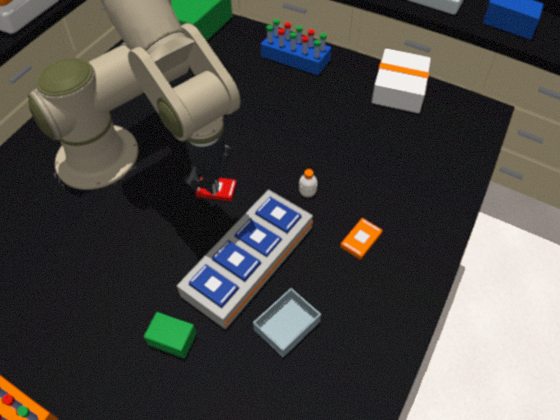

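Lid_3 now sits uniformly lower: in the 4x-enlarged crop its square moved from row 160 to 165 and both ends dropped alike. The other lids and the bystanders have not moved, and the gripper hangs clear at z = 126 mm. Handing in.

```bash
python3 -c "
from station import env
s=env.state();print(s['t'],s['position'],s['force']);print(env.sign_off())"
```

```text
11.5 [412.277064   -28.76248293 125.90815116] [-0.64060006  0.32309449  0.51899559]
the job is handed in; nothing more can be done
None
```

The loose lid was lid_3. I found it, made it rock and pushed it down onto its pocket floor, then handed the job in at 11.5 s.

- **Finding it:** I pressed the near ends of the lids with shut fingertips. Lid_1 stayed firm at 60.0 mm under 22 N, and lid_2 at 60.3 mm under 15 N. Lid_3 gave way to 56.9 mm on under 4 N, and the side view showed its far end rising and its near end dropping. I estimated the tilt at about 0.1 rad from how far the tip sank.
- **Seating it:** I pressed lid_3's middle, and it sank from about 59 mm to a hard stop at 55.9 mm, held to 32 N. The expected seated height is 56 mm.
- **Last checks:** Lid_3 looked level and about 3 mm lower than at the start. The other lids and the bystanders looked unmoved, and the gripper was clear at z = 126 mm.
- **Not tested:** I never pressed lid_4, because lid_3 had already been found.
- **Disagreements:** The side camera put the lids about 6 mm off the scene camera in x. I aimed by the wrist camera, which read between the two. The wrist force also read about 10 N when the catch gave way and 14 N as it reached the floor, below the stated 14 to 20 N. There was also a sideways reading of up to 14 N that I did not explain.

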